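# Snug the hex plug of a test manifold with an adjustable wrench

### The job

The adjustable wrench lies loose around the hex plug on the test manifold. Pressing only lightly, roll its worm until the jaws just fit the plug, then turn the plug clockwise by the wrench handle until it comes up against its stop, and do not force it further. Leave the wrench lying fitted on the plug, let go, and leave the other parts where they are.

Things in the scene. Friction and masses are not known exactly. Their poses are not given: they have to be found in the camera images.
- slab: Fixed grey manifold slab, 310 x 260 mm, 25 mm thick, lying on the bench. Origin: on its underside below the plug's axis; z up. The slab spans x -235 to +75 mm and y -100 to +160 mm in its own frame.
- plug_top (a point): Centre of the top of the steel hex plug: 36 mm across flats (41.6 across corners), 15 mm high, standing on the slab's top face (25 mm over the bench), on the slab's vertical axis. It takes the wrench's mouth.
- plug (a joint): Turn of the plug, rad, growing clockwise seen from above (the tightening way). Starts 0 to 0.16; its solid stop is at 0.65. It turns against a friction of about 0.25 N m (2 N on the handle 150 mm out). At reading 0.08 two of its flats face the slab's y and -y.
- jaw (a joint): How far the movable jaw has been closed, m: the mouth opening is 46 mm minus this, so jaws on the plug's flats read 0.010. Starts 0.004 to 0.006. Moved by the worm: 0.8 mm per rad. Its friction of about 65 N takes 5 to 7 N along the worm's rim, and holds it shut until some 8 N on the handle 150 mm out; more wrings the jaws open. Never push it directly.
- jaw_face (a point): Middle of the movable jaw's gripping face, 8 mm over the wrench's underside. The movable jaw is the one on the wrench's -y side.
- wrench: Loose steel adjustable wrench, 0.4 kg, 16 mm thick, flat on the slab's top, its mouth loosely round the plug. Origin: the mouth's middle at a 36 mm setting, on the underside. x from handle to mouth, z up. Fixed jaw's face at y +18 mm; mouth floor x -23; head x -55 to -23, y -46 to +33; handle y -11 to +11, x -204 to -55, its sides flat to x -190 mm.
- worm: Knurled steel worm in the wrench's head, 18 mm diameter, 20 mm long along the wrench's y. Origin: its centre, at x -38, y -5, z 11 mm in the wrench frame; its top is 45 mm over the bench, 4 mm proud of the head. Rubbing its top towards the mouth (+x of the wrench) under 8 to 15 N closes the jaw, 9 mm of rub per rad. Once the jaws nip it no longer rolls.
- spare: Loose spare hex plug, 28 mm high, standing head down on the slab; a bystander. Origin under its centre.
- bush: Loose black stepped bush, 54 mm diameter, 55 mm high, on the bench beside the slab; a bystander.
- gauge: Loose pressure gauge lying face up on the bench beside the slab, 62 mm diameter, 24 mm high; a bystander.
Mind the look-alikes: they are no part of the job. What is meant by the wrench is not yellow, and is the smaller of those in its own colour.

How it is judged:
On the way, in this order (a step that is already met when the one before it is completed fails the run):
1. the jaws are closed to within 1.3 mm of the plug's width before the plug is turned far (value of joint jaw above 0.0087 m and value of joint plug below 0.3 rad and horizontal distance between wrench and plug_top below 0.006 m), for 0.2 s.
2. the plug is turned up to its stop (value of joint plug above 0.61 rad), for 0.1 s.
At the end, for the whole second after the job is handed in: The plug has been turned to within 0.04 rad of its stop, the jaws stand within 1.5 mm of the plug's 36 mm, and the wrench lies flat and still on the plug, its mouth centred on it to 6 mm (value of joint plug above 0.61 rad and value of joint jaw between 0.0085 and 0.0115 m and horizontal distance between wrench and plug_top below 0.006 m and angle between wrench's own z axis and vertical below 0.08 rad and linear speed of wrench below 0.01 m/s); the robot touches nothing.
It fails at once if the worm is pressed harder than 35 N (contact force between the fingers and worm above 35 N).
It fails at once if the plug is turned past 0.35 rad with the jaws more than 2.2 mm too wide (value of joint plug above 0.35 rad and value of joint jaw below 0.0078 m).
It fails at once if the fingers push the movable jaw or the plug directly (contact force between the fingers and jaw above 4 N or contact force between the fingers and plug above 4 N).
It fails at once if the wrench bears on the plug with more than 350 N, from nipping the jaws or turning too hard (contact force between wrench and plug above 350 N).
It fails at once if the spare plug, the bush or the gauge is moved by more than 20 mm (distance of any of spare, bush, gauge from where it was at the start of the episode above 0.02 m).
It also fails if it takes over 72 s, if anything falls off the work surface, if the arm or the gripper's body presses on something with over 40 N, if the wrist force passes 120 N, or if a joint passes its speed limit or range.

### The arm

A 7-joint arm with a two-finger parallel gripper is mounted at the origin on the work surface. World frame = base frame: x ahead of the robot, y to its left, z up, the work surface at z = 0. Lengths are in m, angles in rad, forces in N, time in s.
With the tool pointing down it reaches from about 0.4 to 0.85 m from the base axis. Payload 10.4 kg.
Tool frame: the origin (TCP) lies on the mounting face of the last link; the fingertips stand 173 mm ahead of it and the grasp point (between the pads) lies 155 mm ahead of it (manip.tip_extent is the distance from the TCP to the fingertips, in m); z points along the fingers, y is the line along which they close (so a half turn about z gives the same grasp; the last joint's range is limited). The gripper opens to 85 mm and grips with 20 to 120 N. Pads are 22 mm wide; open, the fingers measure 114 mm over their backs; the gripper's body (76 mm by 85 mm) begins 54 mm behind the grasp point. The pads swing forward as they close: fully open they stand 13 mm farther back than shut.
Start: joints at [-1.255, 0.332, -0.065, 1.46, 0.022, 1.35, -0.088], TCP at [0.208, 0.589, 0.405] pointing down, gripper open.
Joint ranges: [-2.6, 2.6], [-0.5, 2.12], [-1.47, 1.34], [0.16, 2.42], [-1.27, 4.41], [0.06, 2.06], [-2.6, 2.6]. Speed limits (rad/s): [2.22, 2.22, 2.79, 2.79, 3.14, 3.14, 3.14].

### API

Orientations are given as a unit quaternion [x, y, z, w].
In Python, from workcell import manip gives the robot as it stands.
- The arm moves only by the tool move_arm, never from a script. Its argument "plan" is one flat list of numbers, 7 for each row, row after row: the turn, a rotation vector about the tool's x, y, z in rad, then the shift along the tool's x, y, z in m, then the finger opening in m, from 0 to 0.0854. In form: [ax, ay, az, dx, dy, dz, gripper, ax, ay, az, dx, dy, dz, gripper, ...]. A call has 1 to 12 rows; each row is the pose to reach, as a shift and turn from the pose commanded when the call began, along the tool's axes at that moment; what a row does not reach only later rows make up. A row lasts 1/8 s, in which the tool goes at most 62.5 mm and 10.7 degrees, less where a joint would pass 70% of its speed; a pose out of reach is approached as far as the arm can. A call with a gripper value outside its range is refused whole. The fingers move at their own pace and stop on an object; "squeeze" is the grip in N (left out, the last holds). Time passes only in rows, so rows that repeat a pose let the fingers close. It gives the time, the measured TCP pose, the force, the opening and the grip force at its end, in the units of the state.
- manip.get_obs(): the state, without advancing time (a new reading comes with each control period).
- manip.camera(name): name is "side" or "top"; returns a dict with "color" (400x640x3 uint8, red, green, blue), "fx", "fy", "cx", "cy" (pixels), "dist" ([k1, k2, p1, p2, k3] as OpenCV has them; the pictures are not rectified), "cam_to_world" (4x4, takes a point from camera to world coordinates). Camera axes: x right, y down, z forward; pixel columns grow to the right and rows downward; lengths in m; the calibration is good to about 2 mm. A picture is of the moment at which its call begins. There is no depth.
- manip.hand_in(): hands the job in; it is judged then, once.
Trained networks look in a picture, given as the dict that the camera call returned (one of the last four; its "shot" number tells which), for a name from the list of things; names that differ only in an ending like _2 or _b are one class to them, and where a whole thing is asked for, a point or a joint stands for the part that bears it (a point fixed in the world has none). Each returns a list of dicts, best first, with "conf" (0 to 1); they miss things now and then, are a little off and sometimes report something else, mostly with a low value. They report only what shows in the picture. A call takes as long as a camera call. They do not tell look-alikes from the thing itself.
- manip.look_for(picture, label): "position" ([x, y, z] in m, in the coordinates of the camera as it stood for that picture, good to about 4 mm: the middle of the surface that is visible of it).
- manip.silhouettes(picture, label): "pixels" (400x640 bool, what is visible of it).
- manip.tip_of(picture, label): "position" ([x, y, z] in m, in the coordinates of the camera as it stood for that picture, good to about 4 mm: a listed point, or the origin of a listed thing).
The state is a dict: "clock": time; "joint_pos": joint angles; "joint_velocities": joint speeds; "tau": joint torques, N m; "position": TCP position; "ee_rot": TCP orientation; "ft_force": force on the tool from outside, world axes, zero at the start; "torque": the same for the moment, N m; "grip_width": opening from 0.0 (shut) to 1.0 (fully open); "grasp_force": force on a finger pad.
Only numpy, scipy, OpenCV 4.12 (cv2) and the standard library are available. Lean on these libraries where they do the work, as an engineer would, in place of code of your own. Each camera call takes 0.05 s, during which the arm holds its last target. There are 200 camera calls.

## Working session

There is one attempt and no reset: what is moved stays moved. The work goes in short steps, Python scripts to look and compute and a tool call to move; the robot and the scene stay as the last step left them, time stands still between calls to the robot, and variables do not carry over. Pictures are saved under pics/ and viewed, at most 10 in all, crops included, and the job is handed in when it is done.

Besides the shell and the picture viewer there is one more tool, called as name(argument=value, ...), one argument or row to a line, values as JSON. move_arm: Moves the arm, as the interface text tells. Its arguments: {"type":"object","properties":{"plan":{"type":"array","items":{"type":"number"}},"squeeze":{"type":"number"}},"required":["plan"]}

```bash
mkdir -p pics; cat > h.py <<'E'
import numpy as np, cv2
from scipy.spatial.transform import Rotation as R
from workcell import manip
def w(p,c):
    T=np.array(c["cam_to_world"]); return T[:3,:3]@np.array(p)+T[:3,3]
def px(P,c):
    T=np.array(c["cam_to_world"]); q=T[:3,:3].T@(np.atleast_2d(P)-T[:3,3]).T
    K=np.array([[c["fx"],0,c["cx"]],[0,c["fy"],c["cy"]],[0,0,1]])
    return cv2.projectPoints(q.T.copy(),np.zeros(3),np.zeros(3),K,np.array(c["dist"]))[0][:,0]
def atz(uv,c,z):
    T=np.array(c["cam_to_world"])
    K=np.array([[c["fx"],0,c["cx"]],[0,c["fy"],c["cy"]],[0,0,1]])
    r=cv2.undistortPoints(np.array(uv,float).reshape(-1,1,2),K,np.array(c["dist"]))[:,0]
    d=(T[:3,:3]@np.c_[r,np.ones(len(r))].T).T
    return T[:3,3]+d*((z-T[2,3])/d[:,2])[:,None]
def save(c,n): cv2.imwrite("pics/"+n,c["color"][:,:,::-1])
E
python3 - <<'E'
from h import *
np.set_printoptions(precision=4,suppress=True)
o=manip.get_obs(); print(o, manip.tip_extent)
for n in("top","side"):
    c=manip.camera(n); save(c,n+"0.png"); print(n,c["fx"],np.array(c["cam_to_world"]))
    for l in("slab","plug_top","wrench","worm","jaw_face","spare","bush","gauge"):
        for f in(manip.look_for,manip.tip_of):
            try:
                for d in f(c,l)[:3]: print(l,f.__name__,w(d["position"],c),round(d["conf"],2))
            except Exception as e: print(l,e)
E
```

```text
{'clock': 0.0, 'joint_pos': array([-1.2546,  0.3329, -0.0647,  1.461 ,  0.0216,  1.3499, -0.0885]), 'joint_velocities': array([ 0.0004,  0.0002, -0.0006, -0.0001,  0.0011,  0.0008, -0.0011]), 'tau': array([  0.0001, -62.545 ,   0.0496, -39.1603,   0.0164,   0.0098,
         0.    ]), 'position': array([0.2077, 0.5894, 0.4039]), 'ee_rot': array([ 0.1686,  0.9857, -0.0007, -0.0001]), 'ft_force': array([ 0.0804, -0.3049, -0.1891]), 'torque': array([ 0.0095, -0.0371,  0.0159]), 'grasp_force': 0.0, 'grip_width': 0.9991973453472544} 0.1734
top 437.1104163409345 [[-0.0056 -0.9943  0.1064  0.4686]
 [-1.      0.0054 -0.0021  0.019 ]
 [ 0.0015 -0.1065 -0.9943  0.9826]
 [ 0.      0.      0.      1.    ]]
slab call [ 0.5237 -0.0322  0.0259] 0.67
slab call [ 0.6133 -0.059   0.0012] 0.97
plug_top call [ 0.6084 -0.0596  0.0398] 0.52
plug_top call [ 0.5272  0.1667 -0.0012] 0.73
plug_top call [ 0.6101 -0.062   0.0342] 0.69
plug_top call [ 0.615  -0.0829  0.0336] 0.68
wrench call [ 0.5559 -0.0691  0.0408] 0.96
wrench call [ 0.3714 -0.3576  0.0201] 0.74
wrench call [0.627  0.2525 0.0014] 0.8
wrench cal
[... 1625 characters left out ...]
 call [ 0.5489 -0.0738  0.0389] 0.47
worm call [ 0.5715 -0.0621  0.0357] 0.57
worm call [0.6634 0.2705 0.0101] 0.52
worm call [ 0.3831 -0.3418  0.015 ] 0.44
jaw_face call [ 0.4187 -0.3088  0.0191] 0.65
jaw_face call [ 0.6056 -0.0908  0.0433] 0.56
jaw_face call [0.6294 0.046  0.0379] 0.54
jaw_face call [ 0.4105 -0.2945  0.0093] 0.95
jaw_face call [0.6156 0.2844 0.0084] 0.68
jaw_face call [ 0.6094 -0.0781  0.038 ] 0.49
spare call [0.633  0.0463 0.0392] 0.52
spare call [0.6327 0.0571 0.0259] 0.54
bush call [0.5125 0.1489 0.036 ] 0.95
bush call [0.5231 0.1641 0.0015] 0.92
gauge call [ 0.6358 -0.2417  0.0251] 0.66
gauge call [ 0.6454 -0.2363 -0.0008] 0.88
gauge call [ 0.5706 -0.0628  0.0315] 0.67
```

```bash
python3 - <<'E'
import cv2
a=cv2.imread("pics/top0.png"); 
cv2.imwrite("pics/top0b.png",cv2.resize(a,(800,500),interpolation=cv2.INTER_CUBIC))
s=cv2.imread("pics/side0.png"); cv2.imwrite("pics/side0b.png",cv2.resize(s,(800,500),interpolation=cv2.INTER_CUBIC))
E
```

```text
(no output)
```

View pics/top0b.png

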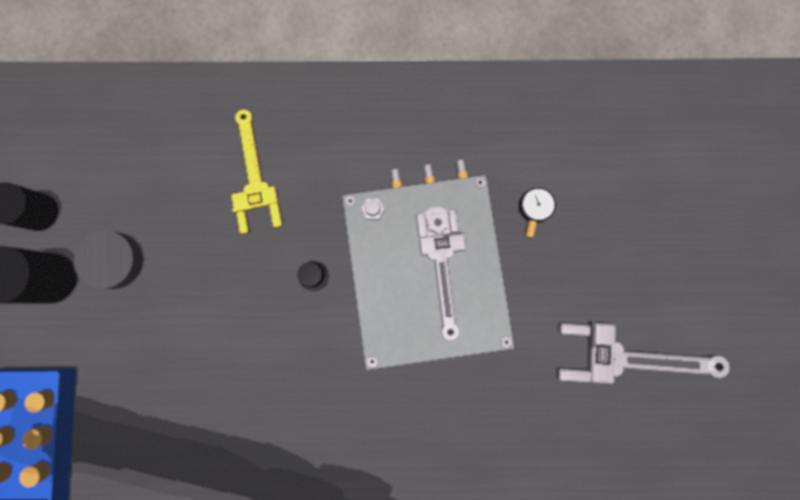

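View pics/side0b.png

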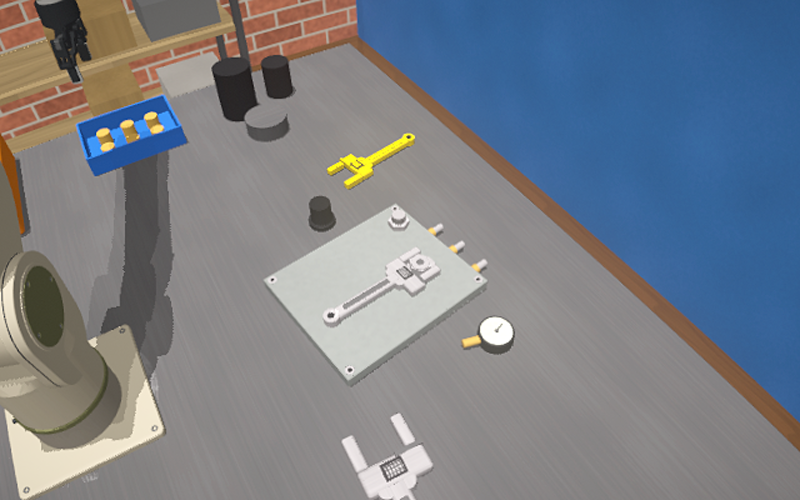

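The top view shows the slab, with the silver wrench round the plug at (438,222), its worm at (442,243) and its handle eye at (450,332). The two look-alikes, one yellow and one larger silver, lie off the slab. Next I'll refine the slab and wrench poses.

```bash
python3 - <<'E'
from h import *
np.set_printoptions(precision=4,suppress=True)
ims=[]
from scipy.optimize import least_squares
G=(0.61,-0.06)
for n in("top","side"):
    c=manip.camera(n)
    for l in("slab","wrench"):
        for d in manip.silhouettes(c,l)[:3]:
            m=d["pixels"]; ys,xs=np.nonzero(m); P=atz(np.c_[xs,ys],c,0.025 if l=="slab" else .041)
            print(n,l,round(d["conf"],2),m.sum(),P.mean(0))
            if l=="slab" and m.sum()>3000:
                r=cv2.minAreaRect(P[:,:2].astype(np.float32)*1000); print(r, cv2.boxPoints(r))
            if l=="wrench" and abs(P.mean(0)[0]-.53)<.08 and abs(P.mean(0)[1]+.07)<.06:
                u,s,v=np.linalg.svd(P[:,:2]-P[:,:2].mean(0),full_matrices=False); print("axis",v[0],np.arctan2(v[0,1],v[0,0]), (P[:,:2]-P[:,:2].mean(0))@v[0]@[1] if 0 else "", ((P[:,:2])@v[0]).min(),((P[:,:2])@v[0]).max())
    q=px([[.52,-.07,.04]],c)[0]; 
    x,y=int(q[0]),int(q[1]); cr=c["color"][y-65:y+65,x-65:x+65,::-1]
    print(n,"crop origin",x-65,y-65); ims.append(cv2.resize(cr,(400,400),interpolation=cv2.INTER_CUBIC))
cv2.imwrite("pics/crop1.png",np.hstack(ims))
E
```

```text
top slab 0.81 14709 [ 0.5251 -0.0388  0.025 ]
((542.4097900390625, -38.25779724121094), (339.9047546386719, 259.6564636230469), 7.858842849731445) [[ 356.3018   67.113 ]
 [ 391.8055 -190.1048]
 [ 728.5178 -143.6286]
 [ 693.0142  113.5892]]
top wrench 0.69 1643 [0.6889 0.2631 0.041 ]
top wrench 0.64 2762 [ 0.3777 -0.3792  0.041 ]
top wrench 0.63 1588 [ 0.5371 -0.0666  0.041 ]
axis [-0.9963 -0.0855] -3.055957102333904  -0.6227974098317111 -0.4031875188103226
top crop origin 290 154
side slab 0.64 12014 [ 0.5132 -0.0581  0.025 ]
((538.2899169921875, -43.308746337890625), (343.7320861816406, 270.25347900390625), 7.394585132598877) [[ 350.4622   68.5747]
 [ 385.2443 -199.4312]
 [ 726.1177 -155.1922]
 [ 691.3356  112.8137]]
side wrench 0.96 1505 [ 0.5262 -0.0727  0.041 ]
axis [-0.9967 -0.0814] -3.06015144662727  -0.6217020202883952 -0.3964950969388129
side wrench 0.81 847 [0.6709 0.2359 0.041 ]
side wrench 0.61 2328 [ 0.3752 -0.343   0.041 ]
side crop origin 239 165
```

View pics/crop1.png

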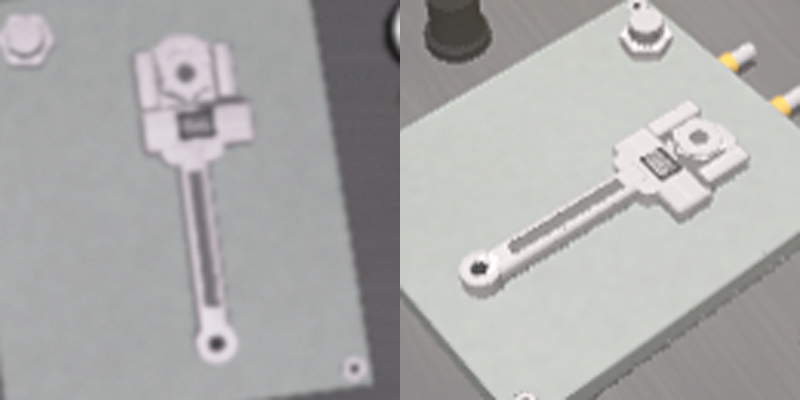

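The crop shows the plug hole, worm and handle eye clearly. In the top half they are at (186,73), (196,124) and (216,344). In the side half they are at (299,138), (260,163) and (80,268). Next I'll triangulate them.

```bash
python3 - <<'E'
from h import *
from scipy.optimize import least_squares
np.set_printoptions(precision=4,suppress=True)
cs=[manip.camera("top"),manip.camera("side")]
O=[(290,154),(239,165)]
pts={"plug":[(186,73),(299,138)],"worm":[(196,124),(260,163)],"eye":[(216,344),(80,268)]}
for k,v in pts.items():
    uv=[np.array(o)+(np.array(p)+.5)/3.077-.5 for o,p in zip(O,v)]
    s=least_squares(lambda X:np.concatenate([px(X,c)[0]-u for c,u in zip(cs,uv)]),[.55,-.07,.04])
    z={"plug":.04,"worm":.045,"eye":.041}[k]
    print(k,s.x,"res",s.fun,"top@z",atz(uv[0],cs[0],z)[0],"side@z",atz(uv[1],cs[1],z)[0])
for c in cs:
    for l in("plug","jaw","worm","jaw_face"):
        print(l,[(w(d["position"],c),round(d["conf"],2)) for d in manip.tip_of(c,l)[:3]])
E
```

```text
plug [ 0.6103 -0.0588  0.0412] res [-0.1591  0.3741  0.4092 -0.0914] top@z [ 0.6113 -0.0593  0.04  ] side@z [ 0.6099 -0.0578  0.04  ]
worm [ 0.5733 -0.065   0.043 ] res [-0.2366  0.5698  0.6144 -0.1282] top@z [ 0.5743 -0.0654  0.045 ] side@z [ 0.5711 -0.066   0.045 ]
eye [ 0.4213 -0.0771  0.042 ] res [-0.0354  0.0954  0.0981 -0.0142] top@z [ 0.4214 -0.0773  0.041 ] side@z [ 0.4213 -0.0764  0.041 ]Traceback (most recent call last):
  File "<stdin>", line 14, in <module>
ValueError: it knows: bush, gauge, jaw_face, plug_top, slab, spare, worm, wrench
```

```bash
cat >> h.py <<'E'
import json,os
def go(tip,yaw,cmd=None):
    """row from commanded pose (p,q) to fingertip 'tip' with tool x at angle yaw, pointing down; returns row"""
    o=manip.get_obs(); p,q=(o["position"],o["ee_rot"]) if cmd is None else cmd
    R0=R.from_quat(q); Rt=R.from_matrix(np.array([[np.cos(yaw),np.sin(yaw),0],[np.sin(yaw),-np.cos(yaw),0],[0,0,-1]]).T @ np.eye(3)) if 0 else R.from_matrix(np.column_stack([[np.cos(yaw),np.sin(yaw),0],[np.sin(yaw),-np.cos(yaw),0],[0,0,-1]]))
    T=np.array(tip)+[0,0,manip.tip_extent]
    return np.r_[(R0.inv()*Rt).as_rotvec(),R0.inv().apply(T-p)]
E
python3 - <<'E'
from h import *
np.set_printoptions(precision=4,suppress=True)
print(go([.5635,-.0662,.10],np.pi+.10))
E
```

```text
[ 0.0001  0.     -0.4388 -0.5535 -0.5002  0.1313]
```

move_arm(
  plan=[0,0,-0.4388,-0.5535,-0.5002,0,0,0,0,-0.4388,-0.5535,-0.5002,0,0,0,0,-0.4388,-0.5535,-0.5002,0,0,0,0,-0.4388,-0.5535,-0.5002,0,0,0,0,-0.4388,-0.5535,-0.5002,0,0,0,0,-0.4388,-0.5535,-0.5002,0,0,0,0,-0.4388,-0.5535,-0.5002,0,0,0,0,-0.4388,-0.5535,-0.5002,0,0,0,0,-0.4388,-0.5535,-0.5002,0,0,0,0,-0.4388,-0.5535,-0.5002,0.1313,0,0,0,-0.4388,-0.5535,-0.5002,0.1313,0,0,0,-0.4388,-0.5535,-0.5002,0.1313,0],
)

```text
clock: 3.6
position: [0.5492, -0.0399, 0.2952]
ee_rot: [-0.05, 0.999, 0.0, 0.001]
ft_force: [0.2, 1.3, 0.2]
grip_width: -0.0
grasp_force: 0.0
```

move_arm(
  plan=[0,0,0,0,0,0,0,0,0,0,0,0,0,0,0,0,0,0,0,0,0,0,0,0,0,0,0,0],
)

```text
clock: 4.1
position: [0.5485, -0.0376, 0.2967]
ee_rot: [-0.051, 0.999, 0.0, 0.001]
ft_force: [-0.5, 0.6, -0.1]
grip_width: 0.001
grasp_force: 0.0
```

```bash
python3 - <<'E'
from h import *
np.set_printoptions(precision=4,suppress=True)
o=manip.get_obs();print(o["clock"],o["position"],o["ee_rot"],o["ft_force"],o["grip_width"],go([.5635,-.0662,.10],np.pi+.10))
ims=[]
for n in("top","side"):
    c=manip.camera(n);q=px([[.55,-.07,.06]],c)[0];x,y=int(q[0]),int(q[1])
    ims.append(cv2.resize(c["color"][y-65:y+65,x-65:x+65,::-1],(400,400),interpolation=cv2.INTER_CUBIC))
cv2.imwrite("pics/crop2.png",np.hstack(ims))
E
```

```text
4.1 [ 0.5485 -0.0376  0.2967] [-0.0508  0.9987  0.0004  0.0008] [-0.5347  0.6318 -0.1244] 0.0010121950679894273 [ 0.0008  0.0016  0.0017 -0.0119 -0.03    0.0233]
```

View pics/crop2.png

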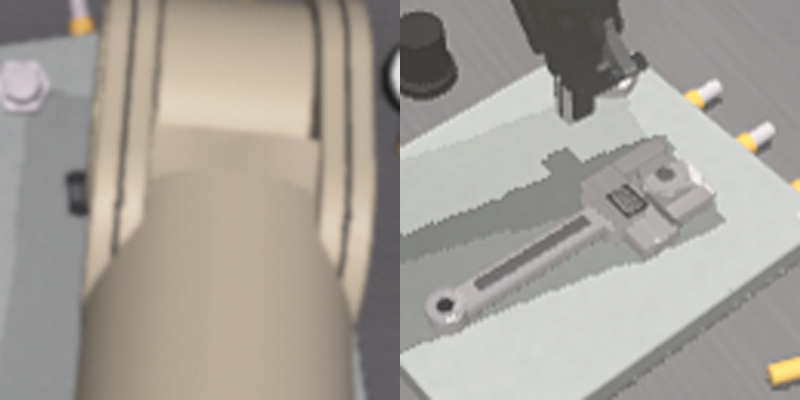

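The side view shows the closed fingertips still about 30 mm to the +y side of the worm, because the move ended early. I'll correct that and come lower.

move_arm(
  plan=[0.001,0.0015,0.0015,-0.0119,-0.03,0.0233,0,0.001,0.0015,0.0015,-0.0119,-0.03,0.0633,0,0.001,0.0015,0.0015,-0.0119,-0.03,0.0703,0,0.001,0.0015,0.0015,-0.0119,-0.03,0.0703,0,0.001,0.0015,0.0015,-0.0119,-0.03,0.0703,0],
)

```text
clock: 4.82
position: [0.5639, -0.067, 0.2271]
ee_rot: [-0.049, 0.999, -0.0, 0.0]
ft_force: [-0.1, 0.5, -0.1]
grip_width: -0.002
grasp_force: 0.0
```

```bash
python3 - <<'E'
from h import *
np.set_printoptions(precision=4,suppress=True)
o=manip.get_obs();print(o["clock"],o["position"],o["ft_force"],go([.5635,-.0662,.045],np.pi+.10))
c=manip.camera("side");q=px([[.565,-.065,.045]],c)[0];x,y=int(q[0]),int(q[1])
print(x-30,y-30); cv2.imwrite("pics/crop3.png",cv2.resize(c["color"][y-30:y+30,x-30:x+30,::-1],(480,480),interpolation=cv2.INTER_CUBIC))
E
```

```text
4.825 [ 0.5639 -0.067   0.2271] [-0.1399  0.485  -0.1025] [-0.0008  0.0008 -0.001   0.0003  0.0008  0.0087]
290 188
```

View pics/crop3.png

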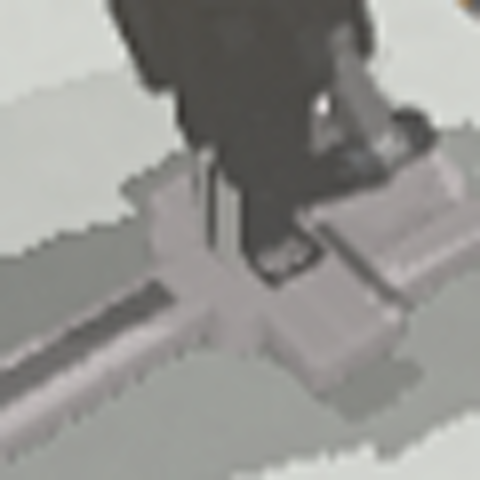

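The fingertips stand just above the head, on the handle side of the worm, whose front edge shows at (285,260). I'll come down gently.

move_arm(
  plan=[0,0,0,0,0.0008,0.005,0,0,0,0,0,0.0008,0.007,0,0,0,0,0,0.0008,0.007,0],
)

```text
clock: 5.25
position: [0.5632, -0.0664, 0.2183]
ee_rot: [-0.049, 0.999, -0.0, -0.001]
ft_force: [-0.5, 0.4, 0.3]
grip_width: -0.003
grasp_force: 0.0
```

move_arm(
  plan=[0,0,0,0,0,0.001,0,0,0,0,0,0,0.001,0],
)

```text
clock: 5.5
position: [0.5633, -0.0665, 0.2175]
ee_rot: [-0.049, 0.999, -0.001, -0.001]
ft_force: [0.0, -0.7, 0.6]
grip_width: 0.005
grasp_force: 0.1
```

move_arm(
  plan=[0,0,0,0,0,0.0005,0,0,0,0,0,0,0.0005,0],
)

```text
clock: 5.75
position: [0.5633, -0.0665, 0.2172]
ee_rot: [-0.049, 0.999, -0.0, -0.001]
ft_force: [-1.5, -0.3, 3.4]
grip_width: -0.001
grasp_force: 1.7
```

move_arm(
  plan=[0,0,0,0,0,0.0004,0,0,0,0,0,0,0.0004,0],
)

```text
clock: 6.0
position: [0.5633, -0.0666, 0.217]
ee_rot: [-0.049, 0.999, -0.0, -0.001]
ft_force: [-2.5, 1.3, 7.2]
grip_width: -0.001
grasp_force: 3.6
```

move_arm(
  plan=[0,0,0,0,0,0.0004,0,0,0,0,0,0,0.0004,0],
)

```text
clock: 6.25
position: [0.5633, -0.0666, 0.2167]
ee_rot: [-0.049, 0.999, -0.0, -0.001]
ft_force: [-3.1, 0.2, 8.2]
grip_width: 0.001
grasp_force: 4.0
```

move_arm(
  plan=[0,0,0,-0.001,0,0.0001,0,0,0,0,-0.002,0,0.0001,0,0,0,0,-0.003,0,0.0001,0,0,0,0,-0.004,0,0.0001,0],
)

```text
clock: 6.75
position: [0.5668, -0.0665, 0.217]
ee_rot: [-0.049, 0.999, -0.0, -0.001]
ft_force: [-10.5, 1.4, 19.7]
grip_width: 0.002
grasp_force: 10.9
```

move_arm(
  plan=[0,0,0,-0.001,0,-0.0007,0,0,0,0,-0.002,0,-0.0008,0,0,0,0,-0.003,0,-0.0008,0,0,0,0,-0.004,0,-0.0008,0],
)

```text
clock: 7.25
position: [0.5714, -0.0659, 0.2182]
ee_rot: [-0.049, 0.999, -0.0, -0.0]
ft_force: [-6.2, -0.1, 17.1]
grip_width: 0.0
grasp_force: 8.2
```

move_arm(
  plan=[0,0,0,-0.001,0,-0.0003,0,0,0,0,-0.002,0,-0.0003,0,0,0,0,-0.0035,0,-0.0003,0,0,0,0,-0.005,0,-0.0003,0],
)

```text
clock: 7.75
position: [0.5762, -0.0654, 0.2182]
ee_rot: [-0.049, 0.999, -0.0, -0.001]
ft_force: [-7.0, 0.7, 14.4]
grip_width: 0.0
grasp_force: 7.4
```

move_arm(
  plan=[0,0,0,-0.001,0,0,0,0,0,0,-0.002,0,0,0,0,0,0,-0.003,0,0,0,0,0,0,-0.004,0,0,0],
)

```text
clock: 8.25
position: [0.5802, -0.0649, 0.2182]
ee_rot: [-0.049, 0.999, -0.0, -0.001]
ft_force: [-7.5, 1.1, 14.8]
grip_width: 0.003
grasp_force: 7.4
```

move_arm(
  plan=[0,0,0,-0.001,0,0,0,0,0,0,-0.002,0,0,0,0,0,0,-0.003,0,0,0],
)

```text
clock: 8.62
position: [0.5831, -0.0646, 0.2182]
ee_rot: [-0.049, 0.999, -0.0, -0.001]
ft_force: [-7.3, 1.1, 14.5]
grip_width: -0.001
grasp_force: 7.4
```

move_arm(
  plan=[0,0,0,0,0,-0.008,0,0,0,0,0.018,0,-0.008,0,0,0,0,0.018,0,-0.008,0],
)

```text
clock: 9.0
position: [0.5647, -0.0665, 0.2253]
ee_rot: [-0.049, 0.999, -0.0, -0.001]
ft_force: [-0.3, 0.7, 0.7]
grip_width: 0.002
grasp_force: 0.0
```

```bash
python3 - <<'E'
from h import *
np.set_printoptions(precision=4,suppress=True)
o=manip.get_obs();print(o["clock"],o["position"],o["ft_force"])
c=manip.camera("side");q=px([[.59,-.065,.045]],c)[0];x,y=int(q[0]),int(q[1])
print(x-30,y-30); cv2.imwrite("pics/crop4.png",cv2.resize(c["color"][y-30:y+30,x-30:x+30,::-1],(480,480),interpolation=cv2.INTER_CUBIC))
for l in("jaw_face","worm","wrench","plug_top"): print(l,[(w(d["position"],c),round(d["conf"],2)) for d in manip.tip_of(c,l)[:3]])
E
```

```text
9.0 [ 0.5647 -0.0665  0.2253] [-0.2504  0.6592  0.6912]
300 183
jaw_face [(array([ 0.6101, -0.0777,  0.0369]), 0.67), (array([ 0.4085, -0.2975,  0.0096]), 0.63), (array([0.6157, 0.2838, 0.0036]), 0.6)]
worm [(array([ 0.3809, -0.3429,  0.0183]), 0.5), (array([0.6603, 0.2663, 0.0104]), 0.47)]
wrench [(array([ 0.6113, -0.0554,  0.0284]), 0.89), (array([ 0.3795, -0.2891, -0.0052]), 0.69), (array([0.5191, 0.1626, 0.0001]), 0.63)]
plug_top [(array([ 0.6083, -0.0577,  0.0366]), 0.67), (array([ 0.6097, -0.077 ,  0.0382]), 0.26)]
```

View pics/crop4.png

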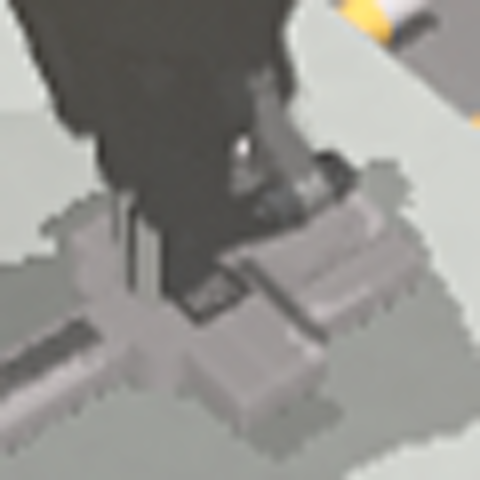

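move_arm(
  plan=[0,0,0,0,0,0.006,0,0,0,0,0,0,0.008,0,0,0,0,-0.0015,0,0.008,0,0,0,0,-0.003,0,0.008,0],
)

```text
clock: 9.75
position: [0.5681, -0.0661, 0.2178]
ee_rot: [-0.049, 0.999, -0.0, -0.001]
ft_force: [-6.0, 1.4, 15.6]
grip_width: -0.001
grasp_force: 8.0
```

move_arm(
  plan=[0,0,0,-0.0015,0,0,0,0,0,0,-0.003,0,0,0,0,0,0,-0.0045,0,0,0,0,0,0,-0.006,0,0,0],
)

```text
clock: 10.25
position: [0.5743, -0.0655, 0.2182]
ee_rot: [-0.049, 0.999, -0.0, -0.001]
ft_force: [-7.4, 1.0, 14.2]
grip_width: -0.0
grasp_force: 7.9
```

move_arm(
  plan=[0,0,0,-0.0015,0,0,0,0,0,0,-0.003,0,0,0,0,0,0,-0.0045,0,0,0,0,0,0,-0.006,0,0,0,0,0,0,-0.0075,0,0,0,0,0,0,-0.009,0,0,0],
)

```text
clock: 11.0
position: [0.5832, -0.0644, 0.2182]
ee_rot: [-0.049, 0.999, -0.0, -0.001]
ft_force: [-7.3, 1.8, 15.7]
grip_width: -0.001
grasp_force: 7.9
```

move_arm(
  plan=[0,0,0,0,0,-0.008,0,0,0,0,0.018,0,-0.008,0,0,0,0,0.018,0,-0.008,0,0,0,0,0.018,0,-0.002,0,0,0,0,0.018,0,0,0,0,0,0,0.0165,0,0,0,0,0,0,0.015,0,0,0],
)

```text
clock: 11.88
position: [0.5686, -0.0659, 0.2179]
ee_rot: [-0.049, 0.999, -0.0, -0.001]
ft_force: [-6.8, 1.3, 15.8]
grip_width: 0.004
grasp_force: 8.2
```

move_arm(
  plan=[0,0,0,-0.0015,0,0,0,0,0,0,-0.003,0,0,0,0,0,0,-0.0045,0,0,0,0,0,0,-0.006,0,0,0],
)

```text
clock: 12.38
position: [0.5746, -0.0652, 0.2182]
ee_rot: [-0.049, 0.999, -0.0, -0.001]
ft_force: [-7.3, 1.1, 16.5]
grip_width: 0.005
grasp_force: 8.2
```

move_arm(
  plan=[0,0,0,-0.0015,0,0,0,0,0,0,-0.003,0,0,0,0,0,0,-0.0045,0,0,0,0,0,0,-0.006,0,0,0,0,0,0,-0.0075,0,0,0,0,0,0,-0.009,0,0,0],
)

```text
clock: 13.12
position: [0.5835, -0.0643, 0.2181]
ee_rot: [-0.049, 0.999, -0.0, -0.001]
ft_force: [-6.9, 1.5, 15.5]
grip_width: -0.004
grasp_force: 8.2
```

move_arm(
  plan=[0,0,0,0,0,-0.008,0,0,0,0,0.018,0,-0.008,0,0,0,0,0.018,0,-0.008,0,0,0,0,0.018,0,-0.002,0,0,0,0,0.018,0,0,0,0,0,0,0.0165,0,0,0,0,0,0,0.015,0,0,0],
)

```text
clock: 14.0
position: [0.5686, -0.0659, 0.2179]
ee_rot: [-0.049, 0.999, -0.0, -0.001]
ft_force: [-7.0, 1.5, 15.8]
grip_width: 0.001
grasp_force: 8.1
```

move_arm(
  plan=[0,0,0,-0.0015,0,0,0,0,0,0,-0.003,0,0,0,0,0,0,-0.0045,0,0,0,0,0,0,-0.006,0,0,0],
)

```text
clock: 14.5
position: [0.5746, -0.0653, 0.2182]
ee_rot: [-0.049, 0.999, -0.0, -0.001]
ft_force: [-6.9, 1.2, 15.8]
grip_width: 0.002
grasp_force: 8.2
```

move_arm(
  plan=[0,0,0,-0.0015,0,0,0,0,0,0,-0.003,0,0,0,0,0,0,-0.0045,0,0,0,0,0,0,-0.006,0,0,0,0,0,0,-0.0075,0,0,0,0,0,0,-0.009,0,0,0],
)

```text
clock: 15.25
position: [0.5835, -0.0648, 0.2182]
ee_rot: [-0.049, 0.999, -0.0, -0.001]
ft_force: [-6.6, 0.2, 16.8]
grip_width: 0.001
grasp_force: 8.2
```

move_arm(
  plan=[0,0,0,0,0,-0.02,0,0,0,0,0.05,0,-0.07,0,0,0,0,0.1,0,-0.08,0,0,0,0,0.15,0,-0.08,0,0,0,0,0.15,0,-0.08,0],
)

```text
clock: 15.88
position: [0.4316, -0.0798, 0.298]
ee_rot: [-0.049, 0.999, 0.001, -0.0]
ft_force: [0.6, 0.8, -0.2]
grip_width: -0.004
grasp_force: 0.0
```

```bash
python3 - <<'E'
from h import *
np.set_printoptions(precision=4,suppress=True)
o=manip.get_obs();print(o["clock"],o["position"],o["ft_force"])
ims=[]
for n in("top","side"):
    c=manip.camera(n); save(c,n+"5.png")
    q=px([[.59,-.065,.045]],c)[0];x,y=int(q[0]),int(q[1]);ims.append(cv2.resize(c["color"][y-32:y+32,x-32:x+32,::-1],(400,400),interpolation=cv2.INTER_CUBIC))
    print(x-32,y-32)
    for l in("jaw_face","worm","wrench","plug_top"): print(l,[(w(d["position"],c),round(d["conf"],2)) for d in manip.tip_of(c,l)[:3]])
a=cv2.imread("pics/side0.png"); ims.append(cv2.resize(a[y-32:y+32,x-32:x+32],(400,400),interpolation=cv2.INTER_CUBIC))
cv2.imwrite("pics/crop5.png",np.hstack(ims[1:]))
E
```

```text
15.875 [ 0.4316 -0.0798  0.298 ] [ 0.6288  0.8195 -0.1883]
321 154
jaw_face [(array([0.62  , 0.2826, 0.0043]), 0.74), (array([ 0.4129, -0.2973,  0.0069]), 0.69), (array([ 0.6139, -0.0764,  0.0336]), 0.55)]
worm [(array([ 0.382 , -0.3428,  0.0115]), 0.67), (array([ 0.5746, -0.0654,  0.0368]), 0.59), (array([ 0.6145, -0.058 ,  0.0015]), 0.25)]
wrench [(array([ 0.378 , -0.2897, -0.001 ]), 0.96), (array([ 0.6281,  0.2552, -0.0014]), 0.92), (array([ 0.6129, -0.0575,  0.0294]), 0.68)]
plug_top [(array([ 0.611 , -0.0592,  0.038 ]), 0.56)]
298 181
jaw_face [(array([ 0.4103, -0.2957,  0.0108]), 0.77), (array([ 0.6079, -0.0796,  0.0357]), 0.6)]
worm [(array([ 0.5727, -0.0624,  0.0368]), 0.51), (array([ 0.3795, -0.3426,  0.0153]), 0.46), (array([0.6585, 0.2675, 0.0106]), 0.35)]
wrench [(array([ 0.3808, -0.2903, -0.0005]), 0.98), (array([ 0.6118, -0.0585,  0.026 ]), 0.97), (array([0.6213, 0.2563, 0.0005]), 0.68)]
plug_top [(array([ 0.6106, -0.0572,  0.0376]), 0.63)]
```

View pics/crop5.png

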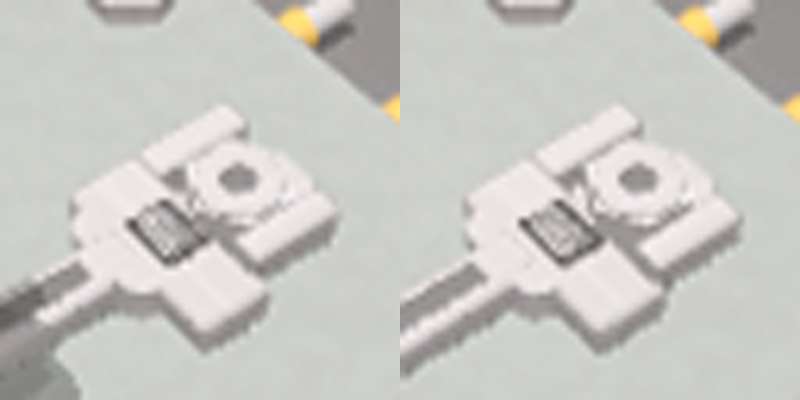

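The side crops, after on the left and before on the right, show the movable jaw nearer the plug than before. I'll measure the travel by comparing the images before and after.

```bash
python3 - <<'E'
from h import *
np.set_printoptions(precision=2,suppress=True)
psi=.10; ex=np.array([np.cos(psi),np.sin(psi),0]); ey=np.array([-np.sin(psi),np.cos(psi),0]); O=np.array([.6115,-.059,.025])
for n in("top","side"):
    c=manip.camera(n); a=cv2.imread(f"pics/{n}0.png",0).astype(np.float32); b=c["color"][:,:,::-1].copy(); b=cv2.cvtColor(b,cv2.COLOR_BGR2GRAY).astype(np.float32)
    f=lambda x,y:px(O+ex*x+ey*y+[0,0,.016],c)[0]
    J=np.c_[(f(-20,0)*0)] if 0 else None
    k=[f(0,0), f(.01,0)-f(0,0), f(0,.01)-f(0,0)]; M=np.column_stack([k[1],k[2]])/10
    regs={"jaw":(-.010,.030,-.045,-.022),"head-":(-.058,-.030,-.05,-.030),"fixed":(-.01,.03,.02,.04),"plug":(-.014,.014,-.014,.014),"head+":(-.06,-.03,.02,.042)}
    for r,(x0,x1,y0,y1) in regs.items():
        poly=np.array([f(x0,y0),f(x1,y0),f(x1,y1),f(x0,y1)]).astype(np.int32)
        m=cv2.fillConvexPoly(np.zeros(a.shape,np.uint8),poly,255); 
        # brute-force subpixel shift along wrench axes (mm): b(p+M d)=a(p)
        ys,xs=np.nonzero(m); best=None
        for dy in np.arange(-3,8.1,.25):
            for dx in np.arange(-3,3.1,.5):
                u=M@[dx,dy]; v=cv2.remap(b,(xs+u[0]).astype(np.float32),(ys+u[1]).astype(np.float32),cv2.INTER_CUBIC)[:,0]
                e=np.mean((v-a[ys,xs])**2)
                if best is None or e<best[0]: best=(e,dx,dy)
        print(n,r,len(ys),np.array(best))
E
```

```text
top jaw 222 [27.82  2.    3.  ]
top head- 149 [20.57  1.5  -0.5 ]
top fixed 192 [18.74  1.5  -1.  ]
top plug 193 [8.05 0.   0.  ]
top head+ 166 [ 8.45  2.   -1.  ]
side jaw 172 [84.67  0.5   2.75]
side head- 112 [19.46  1.5  -1.  ]
side fixed 132 [ 6.01  1.5  -1.25]
side plug 147 [16.05  0.    0.  ]
side head+ 114 [ 5.62  1.5  -1.  ]
```

move_arm(
  plan=[0,0,0,-0.06,0,0.03,0,0,0,0,-0.12,0,0.06,0,0,0,0,-0.132,0,0.07,0,0,0,0,-0.132,0,0.074,0,0,0,0,-0.132,0,0.078,0,0,0,0,-0.132,0,0.08,0,0,0,0,-0.1335,0,0.08,0,0,0,0,-0.135,0,0.08,0],
)

```text
clock: 17.48
position: [0.568, -0.0662, 0.218]
ee_rot: [-0.049, 0.999, -0.0, -0.001]
ft_force: [-4.9, -0.3, 8.7]
grip_width: 0.002
grasp_force: 5.0
```

move_arm(
  plan=[0,0,0,-0.0015,0,0,0,0,0,0,-0.003,0,0,0,0,0,0,-0.0045,0,0,0,0,0,0,-0.006,0,0,0],
)

```text
clock: 17.98
position: [0.574, -0.0657, 0.2183]
ee_rot: [-0.049, 0.999, -0.0, -0.001]
ft_force: [-5.9, 0.6, 11.7]
grip_width: 0.001
grasp_force: 5.7
```

move_arm(
  plan=[0,0,0,-0.0015,0,0,0,0,0,0,-0.003,0,0,0,0,0,0,-0.0045,0,0,0,0,0,0,-0.006,0,0,0,0,0,0,-0.0075,0,0,0,0,0,0,-0.009,0,0,0,0,0,0,-0.01,0,0,0],
)

```text
clock: 18.85
position: [0.5839, -0.0651, 0.2183]
ee_rot: [-0.049, 0.999, -0.0, -0.001]
ft_force: [-7.2, -1.1, 11.1]
grip_width: 0.003
grasp_force: 5.6
```

move_arm(
  plan=[0,0,0,0,0,-0.008,0,0,0,0,0.019,0,-0.008,0,0,0,0,0.019,0,-0.008,0,0,0,0,0.019,0,-0.002,0,0,0,0,0.019,0,0,0,0,0,0,0.0175,0,0,0,0,0,0,0.016,0,0,0],
)

```text
clock: 19.73
position: [0.5687, -0.0659, 0.218]
ee_rot: [-0.049, 0.999, -0.0, -0.001]
ft_force: [-6.4, 1.4, 16.0]
grip_width: -0.002
grasp_force: 7.9
```

move_arm(
  plan=[0,0,0,-0.0015,0,0,0,0,0,0,-0.003,0,0,0,0,0,0,-0.0045,0,0,0,0,0,0,-0.006,0,0,0,0,0,0,-0.0075,0,0,0,0,0,0,-0.009,0,0,0],
)

```text
clock: 20.48
position: [0.5774, -0.0652, 0.2181]
ee_rot: [-0.049, 0.999, -0.0, -0.001]
ft_force: [-9.9, 1.2, 17.4]
grip_width: -0.005
grasp_force: 8.9
```

move_arm(
  plan=[0,0,0,-0.0015,0,0,0,0,0,0,-0.003,0,0,0,0,0,0,-0.0045,0,0,0,0,0,0,-0.006,0,0,0,0,0,0,-0.007,0,0,0],
)

```text
clock: 21.1
position: [0.5838, -0.0648, 0.2181]
ee_rot: [-0.049, 0.999, -0.0, -0.002]
ft_force: [-13.2, -0.2, 21.3]
grip_width: 0.0
grasp_force: 10.5
```

move_arm(
  plan=[0,0,0,0,0,-0.02,0,0,0,0,0.05,0,-0.07,0,0,0,0,0.1,0,-0.08,0,0,0,0,0.15,0,-0.08,0,0,0,0,0.15,0,-0.08,0],
)

```text
clock: 21.72
position: [0.4327, -0.0797, 0.2979]
ee_rot: [-0.049, 0.999, 0.001, -0.0]
ft_force: [0.8, 0.3, 0.4]
grip_width: 0.002
grasp_force: 0.0
```

```bash
cat > jm.py <<'E'
from h import *
np.set_printoptions(precision=2,suppress=True)
psi=.10; ex=np.array([np.cos(psi),np.sin(psi),0]); ey=np.array([-np.sin(psi),np.cos(psi),0]); O=np.array([.6115,-.059,.025])
for n in("top","side"):
    c=manip.camera(n); a=cv2.imread(f"pics/{n}0.png",0).astype(np.float32); b=cv2.cvtColor(c["color"],cv2.COLOR_RGB2GRAY).astype(np.float32)
    f=lambda x,y:px(O+ex*x+ey*y+[0,0,.016],c)[0]
    M=np.column_stack([f(.01,0)-f(0,0),f(0,.01)-f(0,0)])/10
    regs={"jaw":(-.010,.030,-.045,-.022),"head-":(-.058,-.030,-.05,-.030),"fixed":(-.01,.03,.02,.04),"head+":(-.06,-.03,.02,.042),"eye":(-.21,-.17,-.02,.02)}
    for r,(x0,x1,y0,y1) in regs.items():
        poly=np.array([f(x0,y0),f(x1,y0),f(x1,y1),f(x0,y1)]).astype(np.int32)
        m=cv2.fillConvexPoly(np.zeros(a.shape,np.uint8),poly,255); ys,xs=np.nonzero(m); best=None
        for dy in np.arange(-8,8.1,.25):
            for dx in np.arange(-3,3.1,.5):
                u=M@[dx,dy]; v=cv2.remap(b,(xs+u[0]).astype(np.float32),(ys+u[1]).astype(np.float32),cv2.INTER_CUBIC)[:,0]
                e=np.mean((v-a[ys,xs])**2)
                if best is None or e<best[0]: best=(e,dx,dy)
        print(n,r,len(ys),np.array(best))
E
python3 jm.py
```

```text
top jaw 222 [36.96  3.    3.25]
top head- 149 [ 8.72  1.   -1.75]
top fixed 192 [26.49  1.5  -2.5 ]
top head+ 166 [ 8.4  2.  -2. ]
top eye 404 [7991.61   -3.     -8.  ]
side jaw 172 [86.53  0.5   3.  ]
side head- 112 [21.02  1.5  -2.  ]
side fixed 132 [11.36  2.5  -2.25]
side head+ 114 [ 7.2  2.  -2. ]
side eye 324 [4519.82    2.5    -0.75]
```

The rising lateral force shows the jaws have nipped, and the jaw travelled 5.1 mm. Next I'll move to the -y side of the handle.

move_arm(
  plan=[0,0,0,-0.0276,-0.0483,0,0,0,0,0,-0.0276,-0.0483,0.045,0,0,0,0,-0.0276,-0.0483,0.045,0,0,0,0,-0.0276,-0.0483,0.045,0],
)

```text
clock: 22.32
position: [0.4679, -0.1242, 0.2533]
ee_rot: [-0.05, 0.999, -0.001, -0.001]
ft_force: [0.5, 0.6, 0.3]
grip_width: 0.002
grasp_force: 0.0
```

```bash
python3 - <<'E'
from h import *
np.set_printoptions(precision=4,suppress=True)
o=manip.get_obs();print(o["clock"],o["position"],o["ft_force"])
ims=[]
for n in("top","side"):
    c=manip.camera(n); save(c,n+"6.png")
    q=px([[.52,-.07,.045]],c)[0];x,y=int(q[0]),int(q[1]);ims.append(cv2.resize(c["color"][y-65:y+65,x-65:x+65,::-1],(400,400),interpolation=cv2.INTER_CUBIC)); print(x-65,y-65)
cv2.imwrite("pics/crop6.png",np.hstack(ims))
E
```

```text
22.325 [ 0.4679 -0.1242  0.2533] [0.5192 0.6454 0.2972]
290 154
239 163
```

View pics/crop6.png

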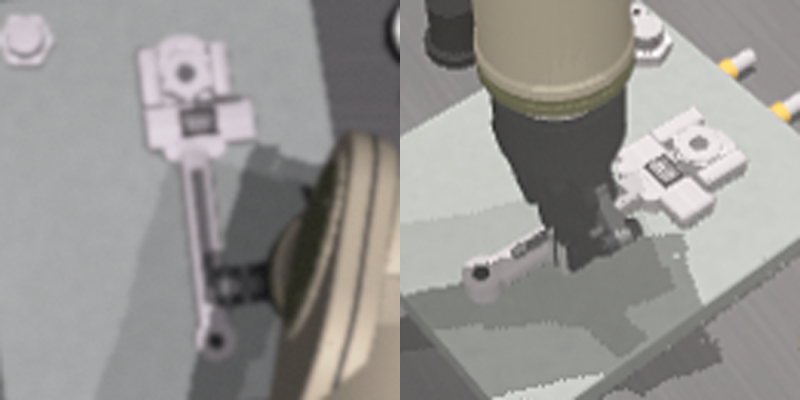

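The top crop shows the plug at (186,73), the eye at (214,342) and the gripper on the right of the handle. I'll lower it beside the handle and feel for contact.

move_arm(
  plan=[0,0,0,0.008,0,0.03,0,0,0,0,0.008,0,0.045,0,0,0,0,0.008,0,0.048,0,0,0,0,0.008,0,0.048,0],
)

```text
clock: 22.92
position: [0.4597, -0.1253, 0.205]
ee_rot: [-0.049, 0.999, -0.001, -0.0]
ft_force: [-0.1, 0.9, 0.5]
grip_width: 0.002
grasp_force: 0.0
```

move_arm(
  plan=[0,0,0,0,0.004,0,0,0,0,0,0,0.008,0,0,0,0,0,0,0.012,0,0],
)

```text
clock: 23.3
position: [0.458, -0.1129, 0.2046]
ee_rot: [-0.049, 0.999, -0.0, -0.001]
ft_force: [0.5, -0.5, 0.5]
grip_width: -0.001
grasp_force: 0.0
```

move_arm(
  plan=[0,0,0,0,0.003,0,0,0,0,0,0,0.006,0,0,0,0,0,0,0.008,0,0],
)

```text
clock: 23.68
position: [0.4571, -0.1052, 0.2044]
ee_rot: [-0.049, 0.999, -0.0, -0.001]
ft_force: [0.3, 0.1, 0.4]
grip_width: 0.006
grasp_force: 0.0
```

move_arm(
  plan=[0,0,0,0,0.002,0,0,0,0,0,0,0.004,0,0],
)

```text
clock: 23.92
position: [0.4567, -0.1014, 0.2044]
ee_rot: [-0.049, 0.999, -0.001, -0.001]
ft_force: [-0.1, -0.2, -0.3]
grip_width: -0.004
grasp_force: 0.0
```

move_arm(
  plan=[0,0,0,0,0.002,0,0,0,0,0,0,0.004,0,0],
)

```text
clock: 24.18
position: [0.4563, -0.0973, 0.2044]
ee_rot: [-0.049, 0.999, -0.001, -0.001]
ft_force: [-0.1, -0.4, 0.5]
grip_width: 0.002
grasp_force: 0.0
```

move_arm(
  plan=[0,0,0,0,0.002,0,0,0,0,0,0,0.004,0,0],
)

```text
clock: 24.42
position: [0.4559, -0.0937, 0.2044]
ee_rot: [-0.049, 0.999, -0.001, -0.001]
ft_force: [-1.1, -1.9, -0.1]
grip_width: -0.001
grasp_force: 1.0
```

move_arm(
  plan=[0,0,0.015,0.0003,0.0024,0,0,0,0,0.03,0.0005,0.0047,0,0,0,0,0.045,0.0007,0.0071,0,0,0,0,0.06,0.0009,0.0095,0,0],
)

```text
clock: 24.92
position: [0.454, -0.0839, 0.2043]
ee_rot: [-0.019, 1.0, -0.001, -0.001]
ft_force: [-1.7, -2.6, -0.0]
grip_width: 0.001
grasp_force: 1.2
```

move_arm(
  plan=[0,0,0.02,0.0004,0.0031,0,0,0,0,0.04,0.0007,0.0063,0,0,0,0,0.06,0.0009,0.0095,0,0,0,0,0.09,0.0011,0.0142,0,0],
)

```text
clock: 25.42
position: [0.4524, -0.0698, 0.2044]
ee_rot: [0.027, 1.0, -0.001, -0.001]
ft_force: [-1.3, -2.6, 0.6]
grip_width: -0.002
grasp_force: 1.3
```

move_arm(
  plan=[0,0,0.03,0.0005,0.0047,0,0,0,0,0.06,0.0009,0.0095,0,0,0,0,0.09,0.0011,0.0142,0,0,0,0,0.1,0.0011,0.0158,0,0],
)

```text
clock: 25.92
position: [0.4522, -0.0537, 0.2043]
ee_rot: [0.076, 0.997, -0.001, -0.001]
ft_force: [-1.8, -2.6, 1.1]
grip_width: 0.0
grasp_force: 1.3
```

move_arm(
  plan=[0,0,0.03,0.0005,0.0047,0,0,0,0,0.06,0.0009,0.0095,0,0,0,0,0.09,0.0011,0.0142,0,0,0,0,0.1,0.0011,0.0158,0,0],
)

```text
clock: 26.42
position: [0.4534, -0.0381, 0.2043]
ee_rot: [0.125, 0.992, -0.001, -0.001]
ft_force: [-1.6, -2.6, 0.8]
grip_width: 0.0
grasp_force: 1.4
```

move_arm(
  plan=[0,0,0.02,0.0004,0.0031,0,0,0,0,0.04,0.0007,0.0063,0,0,0,0,0.06,0.0009,0.0095,0,0,0,0,0.07,0.001,0.011,0,0],
)

```text
clock: 26.92
position: [0.4553, -0.0272, 0.2043]
ee_rot: [0.16, 0.987, -0.001, -0.001]
ft_force: [-2.5, -1.7, 1.1]
grip_width: -0.0
grasp_force: 1.4
```

move_arm(
  plan=[0,0,0.01,0.0002,0.0016,0,0,0,0,0.02,0.0004,0.0031,0,0],
)

```text
clock: 27.18
position: [0.4559, -0.0243, 0.2043]
ee_rot: [0.17, 0.985, -0.001, -0.001]
ft_force: [-2.6, -1.9, 0.1]
grip_width: -0.002
grasp_force: 1.3
```

move_arm(
  plan=[0,0,0.01,0.0002,0.0016,0,0,0,0,0.02,0.0004,0.0031,0,0],
)

```text
clock: 27.42
position: [0.4566, -0.0212, 0.2043]
ee_rot: [0.18, 0.984, -0.001, -0.001]
ft_force: [-2.1, -1.6, 1.5]
grip_width: -0.002
grasp_force: 1.3
```

move_arm(
  plan=[0,0,0.01,0.0002,0.0016,0,0,0,0,0.02,0.0004,0.0031,0,0],
)

```text
clock: 27.68
position: [0.4573, -0.0181, 0.2043]
ee_rot: [0.19, 0.982, -0.001, -0.001]
ft_force: [-2.3, -2.5, 1.2]
grip_width: 0.001
grasp_force: 1.3
```

move_arm(
  plan=[0,0,0.008,0.0001,0.0012,0,0,0,0,0.015,0.0003,0.0024,0,0],
)

```text
clock: 27.92
position: [0.4579, -0.0158, 0.2043]
ee_rot: [0.197, 0.98, -0.001, -0.001]
ft_force: [-3.1, -1.3, 1.3]
grip_width: -0.0
grasp_force: 1.3
```

move_arm(
  plan=[0,0,0.005,0.0001,0.0008,0,0,0,0,0.01,0.0002,0.0016,0,0],
)

```text
clock: 28.18
position: [0.4583, -0.0143, 0.2043]
ee_rot: [0.202, 0.979, -0.001, -0.001]
ft_force: [-2.4, -1.3, 0.9]
grip_width: -0.0
grasp_force: 1.3
```

move_arm(
  plan=[0,0,0.005,0.0001,0.0008,0,0,0,0,0.01,0.0002,0.0016,0,0],
)

```text
clock: 28.42
position: [0.4588, -0.0128, 0.2043]
ee_rot: [0.207, 0.978, -0.001, -0.001]
ft_force: [-1.6, -1.5, 1.0]
grip_width: 0.004
grasp_force: 1.3
```

move_arm(
  plan=[0,0,0.005,0.0001,0.0008,0,0,0,0,0.01,0.0002,0.0016,0,0],
)

```text
clock: 28.68
position: [0.4592, -0.0112, 0.2043]
ee_rot: [0.212, 0.977, -0.001, -0.001]
ft_force: [-2.1, -1.3, 0.6]
grip_width: -0.003
grasp_force: 1.4
```

move_arm(
  plan=[0,0,0.005,0.0001,0.0008,0,0,0,0,0.01,0.0002,0.0016,0,0],
)

```text
clock: 28.92
position: [0.4596, -0.0098, 0.2043]
ee_rot: [0.217, 0.976, -0.001, -0.001]
ft_force: [-3.1, -2.0, 1.6]
grip_width: 0.002
grasp_force: 2.3
```

move_arm(
  plan=[0,0,0.005,0.0001,0.0008,0,0,0,0,0.01,0.0002,0.0016,0,0],
)

```text
clock: 29.18
position: [0.46, -0.0086, 0.2042]
ee_rot: [0.222, 0.975, -0.001, -0.001]
ft_force: [-4.8, -5.3, 3.1]
grip_width: 0.0
grasp_force: 3.5
```

Force has risen to about 7 N after about 0.54 rad of turn, which is the stop. I'll back away and lift.

move_arm(
  plan=[0,0,0,0,-0.002,0,0,0,0,0,0,-0.02,0,0,0,0,0,0,-0.03,0,0,0,0,0,0,-0.03,-0.06,0,0,0,0,0.0,-0.08,-0.12,0,0,0,0,0.0,-0.13,-0.17,0,0,0,0,0.0,-0.18,-0.17,0,0,0,0,0.0,-0.18,-0.17,0],
)

```text
clock: 30.18
position: [0.3809, -0.1744, 0.3757]
ee_rot: [0.225, 0.974, 0.001, 0.001]
ft_force: [0.5, 0.2, -0.9]
grip_width: 0.001
grasp_force: 0.0
```

```bash
python3 - <<'E'
from h import *
np.set_printoptions(precision=4,suppress=True)
o=manip.get_obs();print(o["clock"],o["position"],o["ft_force"])
ims=[]
for n in("top","side"):
    c=manip.camera(n)
    q=px([[.54,-.05,.045]],c)[0];x,y=int(q[0]),int(q[1]);ims.append(cv2.resize(c["color"][y-65:y+65,x-65:x+65,::-1],(400,400),interpolation=cv2.INTER_CUBIC)); print(x-65,y-65)
    for l in("jaw_face","worm","wrench","plug_top","spare","gauge","bush"): print(l,[(w(d["position"],c),round(d["conf"],2)) for d in manip.tip_of(c,l)[:3]])
cv2.imwrite("pics/crop7.png",np.hstack(ims))
E
```

```text
30.175 [ 0.3809 -0.1744  0.3757] [ 0.4996  0.1718 -0.932 ]
281 144
jaw_face [(array([ 0.4186, -0.2959,  0.0079]), 0.77), (array([0.6175, 0.2847, 0.0013]), 0.73), (array([ 0.6031, -0.081 ,  0.0326]), 0.49)]
worm [(array([ 0.5764, -0.05  ,  0.038 ]), 0.54), (array([ 0.6095, -0.0605,  0.0371]), 0.45), (array([0.6622, 0.2665, 0.0093]), 0.41)]
wrench [(array([ 0.611 , -0.0616,  0.0282]), 0.65), (array([0.6256, 0.2558, 0.0012]), 0.65)]
plug_top [(array([ 0.6093, -0.0597,  0.0404]), 0.52)]
spare [(array([0.6333, 0.0561, 0.0226]), 0.7)]
gauge [(array([ 0.6463, -0.2422, -0.0031]), 0.65)]
bush [(array([ 0.5249,  0.1623, -0.0014]), 0.89)]
242 153
jaw_face [(array([ 0.4109, -0.2946,  0.0097]), 0.74), (array([ 0.6011, -0.0747,  0.0347]), 0.46), (array([0.6156, 0.2857, 0.0089]), 0.42)]
worm [(array([ 0.3786, -0.3444,  0.016 ]), 0.58), (array([0.6618, 0.2689, 0.0099]), 0.51), (array([ 0.5754, -0.0435,  0.0356]), 0.43)]
wrench [(array([ 0.3794, -0.2886, -0.0034]), 0.76), (array([ 0.6121, -0.0576,  0.027 ]), 0.75), (array([0.6222, 0.2556, 0.0025]), 0.62)]
plug_top [(array([ 0.6108, -0.0586,  0.0395]), 0.73)]
spare [(array([0.6347, 0.0574, 0.0222]), 0.52)]
gauge [(array([ 0.6435, -0.2349,  0.0018]), 0.97)]
bush []
```

View pics/crop7.png

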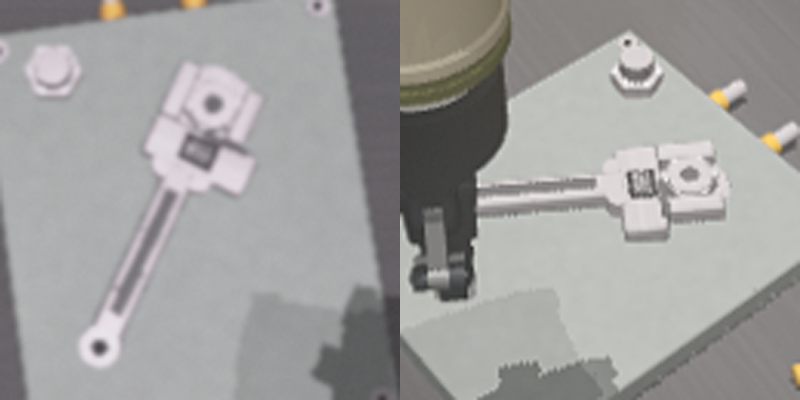

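The top view shows the jaws on the plug at (212,103) and the eye at (99,347). That puts the wrench yaw at about -0.434 rad, a plug reading of about 0.65. The bystanders have not moved and the arm is clear, so I'll hand in.

```bash
python3 -c "
from workcell import manip
print(manip.hand_in())"
```

```text
the job is handed in; nothing more can be done
None
```

I closed the jaws onto the plug, turned it clockwise to its stop (estimated reading about 0.65 rad, final push about 7 N), left the wrench fitted and released, and handed the job in at about 30 s; no verdict came back.

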